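Send the blue vial carrier through the sample intake flap

ROBOT

A 6-joint arm with a two-finger parallel gripper is mounted at the origin on the work surface. World frame = base frame: x ahead of the robot, y to its left, z up, the work surface at z = 0. Lengths are in mm, angles in degrees, forces in N, time in s.
With the tool pointing down it reaches from about 325 to 925 mm from the base axis. Payload 3.1 kg.
Tool frame: the origin (TCP) lies at the very end of the fingers, on their centre line; the grasp point (between the pads) lies grasp_offset behind it (grasp_offset is the distance from the TCP to the grasp point, in mm); z points along the fingers, y is the line along which they close (so a half turn about z gives the same grasp; the last joint's range is limited). The gripper opens to 85 mm and grips with 20 to 120 N. Pads are 22 mm wide; open, the fingers measure 114 mm over their backs; the gripper's body (76 mm by 85 mm) begins 54 mm behind the grasp point. The pads swing forward as they close: fully open they stand 13 mm farther back than shut.
Start: joints at [68.915, 12.427, 92.441, -0, 75.132, -6.429], TCP at [158.118, 604.68, 231.3] pointing down, gripper open.
Joint ranges: [-157.48, 157.48], [-44.54, 120.13], [17.64, 146.25], [-64.5, 244.5], [7.68, 150.69], [-147.95, 147.95]. Speed limits (degrees/s): [159.86, 159.86, 180, 180, 180, 180].

INTERFACE

Orientations are given as [roll, pitch, yaw] about the fixed x, y, z axes, in that order (R = Rz(yaw) Ry(pitch) Rx(roll)).
In Python, from station import * gives the robot as it stands. Calls block until the motion is done:
- goto(position, orientation): joint-space move of the TCP to a pose.
- move_l(position, attitude=None, speed=150): straight line of the TCP; attitude=None keeps the orientation; speed is the mean speed in mm/s.
- move_j(angles): joint-space move.
- grip(opening, squeeze=None): finger opening in mm; squeeze is the grip in N (None keeps the last); returns when the fingers have stopped.
- wait(seconds).
- solve_ik(position, orientation): joint angles nearest the present ones, or None.
- get_obs(): the state.
- get_image(name): name is "scene" or "side" or "wrist"; returns the picture (420x560x3 uint8, red, green, blue); there is no depth.
- get_calibration(name): a dict with "fx", "fy", "cx", "cy" (pixels), "D" ([k1, k2, p1, p2, k3] as OpenCV has them; the pictures are not rectified), "R" (3x3) and "t" (3): a world point X has camera coordinates R X + t; the wrist camera has in their place "mount" (4x4, takes a point from camera to tool coordinates, whose origin is the TCP and whose axes are the flange's). Camera axes: x right, y down, z forward; pixel columns grow to the right and rows downward; lengths in mm; the calibration is good to about 2 mm. A picture is of the moment at which its call begins: read the wrist's pose just before it. get_calibration takes no time and is no camera call.
A pose or a line that the arm cannot do raises Unreachable and nothing moves.
- sign_off(): hands the job in; it is judged then, once.
Trained networks look in the newest picture that a camera, given by its name, has taken for a name from the list of things; names that differ only in an ending like _2 or _b are one class to them, and where a whole thing is asked for, a point or a joint stands for the part that bears it (a point fixed in the world has none). Each returns a list of dicts, best first, with "score" (0 to 1); they miss things now and then, are a little off and sometimes report something else, mostly with a low value. They report only what shows in the picture. A call takes as long as a camera call.
- spot_in(name, camera): "extent" ([centre column, centre row, width, height] in pixels, round what is visible of it).
- regions_of(name, camera): "region" (420x560 bool, what is visible of it) and "extent" ([centre column, centre row, width, height] in pixels, round what is visible of it).
The state is a dict: "t": time; "joint_pos": joint angles; "qvel": joint speeds; "effort": joint torques, N m; "tcp_pos": TCP position; "ee_rot": TCP orientation; "wrist_force": force on the tool from outside, world axes, zero at the start; "moment": the same for the moment, N m; "grip_width": finger opening in mm; "grip_force": force on a finger pad.
Only numpy, scipy, OpenCV 4.12 (cv2) and the standard library are available. Lean on these libraries where they do the work, as an engineer would, in place of code of your own. Each camera call takes 0.05 s, during which the arm holds its last target. There are 200 camera calls.

TASK

Take the vial carrier with the blue post, stand it on the bench in the flared mouth of the sample intake in front of the orange flap and slide it along the bench through the flap (not lifted over it) until it is wholly in the bay and the flap has sprung fully shut behind it. Let go and leave it upright in the bay; leave the red and yellow carriers and the bottle where they stand.

Things in the scene. Friction and masses are not known exactly. Their poses are not given: they have to be found in the camera images.
- blue_carrier_center (a point): white vial carrier, block 56 long (own x) x 46 wide (own y) x 24 mm high; on its top four 4 mm high vial caps near the corners and a central square grip post 18 x 18 mm, 24 to 64 mm above the underside; post and caps blue. Point: its centre, 32 mm above the underside, on the post's axis. About 0.12 kg. The one to send. Take it by the top 25 mm of the post, across either pair of faces.
- red_carrier_center (a point): white vial carrier, block 56 long (own x) x 46 wide (own y) x 24 mm high; on its top four 4 mm high vial caps near the corners and a central square grip post 18 x 18 mm, 24 to 64 mm above the underside; post and caps red. Point: its centre, 32 mm above the underside, on the post's axis. About 0.12 kg. A bystander.
- yellow_carrier_center (a point): white vial carrier, block 56 long (own x) x 46 wide (own y) x 24 mm high; on its top four 4 mm high vial caps near the corners and a central square grip post 18 x 18 mm, 24 to 64 mm above the underside; post and caps yellow. Point: its centre, 32 mm above the underside, on the post's axis. About 0.12 kg. A bystander.
- bottle_center (a point): glass reagent bottle with a blue cap, 56 mm across, 105 mm high; the point is its centre, half-way up. A bystander.
- intake: fixed intake lane, open above, its floor the bench top. Origin on the bench, mid-gateway under the shut flap; x along the lane in the direction of travel, y left, z up. Aluminium walls 22 mm high, 8 mm thick; two hinge posts 26 mm high at the gateway. Nothing of it is higher than 28 mm.
- intake_mouth (a point): point on the bench in the middle of the flared mouth, at x = -55 mm, y = 0 of the intake: a carrier centred over it stands clear in front of the shut flap. Between its walls the mouth narrows from about 125 mm at x = -87 mm to 64 mm at x = -10 mm.
- intake_bay (a point): point on the bench in the bay behind the flap, at x = 112 mm, y = 0 of the intake: a carrier centred over it is clear of the flap. The bay is 64 mm wide between its walls and ends at x = 165 mm, at the face of a white end housing 28 mm high (carrier centre at most at x = 137 mm).
- flap (a joint): orange flap, leaf 58 mm long, 4 mm thick, 3 to 24 mm above the bench, on a vertical hinge at x = 0, y = +30 mm of the intake. Rad: 0 shut (a stop bars it towards the mouth), to 1.5 open into the bay. A light spring (0.3 N at the tip shut, 1 N open) shuts it in under 1 s, once the carrier's rear end is past the leaf's sweep: carrier's centre beyond x = 90 mm.

How it is judged (in metres and radians):
On the way, in this order (a step that is already met when the one before it is completed fails the run):
1. the blue carrier stands low in the mouth, before the shut flap (x of blue_carrier_center in the frame of intake between -0.11 and -0.024 m and y of blue_carrier_center in the frame of intake between -0.04 and 0.04 m and z of blue_carrier_center in the frame of intake below 0.046 m and value of joint flap below 0.1 rad), for 0.1 s.
2. the blue carrier, down on the bench, is in the gateway and has pushed the flap open (x of blue_carrier_center in the frame of intake between -0.02 and 0.05 m and y of blue_carrier_center in the frame of intake between -0.03 and 0.03 m and z of blue_carrier_center in the frame of intake below 0.046 m and value of joint flap above 0.5 rad), for 0.05 s.
At the end, for the whole second after the job is handed in: The blue carrier stands upright (within 0.1 rad) on the bench in the bay, its centre 35 to 150 mm beyond the gateway and within 30 mm of the lane's middle line; the flap is shut (below 0.1 rad); the red and yellow carriers and the bottle are within 20 mm of where they began (x of blue_carrier_center in the frame of intake between 0.035 and 0.15 m and y of blue_carrier_center in the frame of intake between -0.03 and 0.03 m and z of blue_carrier_center in the frame of intake below 0.037 m and angle between blue_carrier_center's own z axis and vertical below 0.1 rad and value of joint flap below 0.1 rad and distance of each of red_carrier_center, yellow_carrier_center, bottle_center from where it was at the start of the episode below 0.02 m); the robot touches nothing.
It fails at once if a bystander (red carrier, yellow carrier or bottle) is moved more than 20 mm (distance of any of red_carrier_center, yellow_carrier_center, bottle_center from where it was at the start of the episode above 0.02 m).
It also fails if it takes over 42 s, if anything falls off the work surface, if the arm or the gripper's body presses on something with over 40 N, if the wrist force passes 120 N, or if a joint passes its speed limit or range.

## Working session

There is one attempt and no reset: what is moved stays moved. The work goes in short steps, each a Python script; the robot and the scene stay as the last script left them, time stands still between calls to the robot, and variables do not carry over. Pictures are saved under pics/ and viewed, at most 10 in all, crops included, and the job is handed in when it is done.

```bash
mkdir -p pics
python3 - <<'E'
from station import *
import cv2, numpy as np
a=get_image("scene"); b=get_image("side")
cv2.imwrite("pics/scene.png",a[:,:,::-1]); cv2.imwrite("pics/side.png",b[:,:,::-1])
for n in ["scene","side","wrist"]: print(n,get_calibration(n))
for c in ["scene","side"]:
  for n in ["blue_carrier_center","red_carrier_center","yellow_carrier_center","bottle_center","intake","flap"]:
    print(c,n,[(round(d["score"],2),[round(float(v)) for v in d["extent"]]) for d in spot_in(n,c)])
o=get_obs();print(o["t"],o["tcp_pos"],o["ee_rot"])
import station; print(getattr(station,'grasp_offset',None))
E
```

```text
scene {'fx': 397.2273021687287, 'fy': 397.2273021687287, 'cx': 282.78716881743225, 'cy': 208.14023570632708, 'D': array([-0.11542878,  0.        ,  0.        ,  0.        ,  0.        ]), 'R': array([[-0.8658824 ,  0.50002877,  0.01479519],
       [ 0.35500138,  0.63504347, -0.68607129],
       [-0.35245097, -0.58880474, -0.72738387]]), 't': array([ 476.91962368, -165.13197865, 1167.23004673])}
side {'fx': 392.4922961501841, 'fy': 392.4922961501841, 'cx': 278.1064261947094, 'cy': 212.04924238765602, 'D': array([0.00882482, 0.        , 0.        , 0.        , 0.        ]), 'R': array([[-0.98825453, -0.15256934, -0.00869363],
       [-0.11420898,  0.77518287, -0.62132747],
       [ 0.10153468, -0.6130368 , -0.78350277]]), 't': array([547.97964223,  79.51772015, 932.27870564])}
wrist {'fx': 299.57345543985775, 'fy': 299.57345543985775, 'cx': 279.90822016879827, 'cy': 211.34046089707834, 'D': array([0.00086182, 0.        , 0.        , 0.        , 0.        ]), 'mount': array([[ 2.86929772e-04, -9.48150319e-01, -3.17822104e-01,
         8.09643686e+01],
       [ 9.99999958e-01,  2.6373727
[... 196 characters left out ...]
       1.00000000e+00]])}
scene blue_carrier_center [(0.56, [263, 133, 23, 22])]
scene red_carrier_center [(0.94, [218, 159, 22, 28])]
scene yellow_carrier_center [(0.55, [278, 167, 27, 28])]
scene bottle_center [(0.98, [391, 327, 32, 40])]
scene intake [(0.56, [271, 249, 169, 130])]
scene flap []
side blue_carrier_center [(0.65, [336, 137, 22, 26])]
side red_carrier_center [(0.81, [279, 141, 24, 23])]
side yellow_carrier_center [(0.84, [315, 170, 24, 24])]
side bottle_center [(0.64, [266, 362, 34, 43])]
side intake [(0.64, [261, 235, 160, 74])]
side flap [(0.61, [283, 226, 3, 18])]
0.7 [158.15350547 604.68175502 231.36351702] [1.79995385e+02 1.64481417e-03 1.65340816e+02]
18.700000000000003
```

View pics/scene.png

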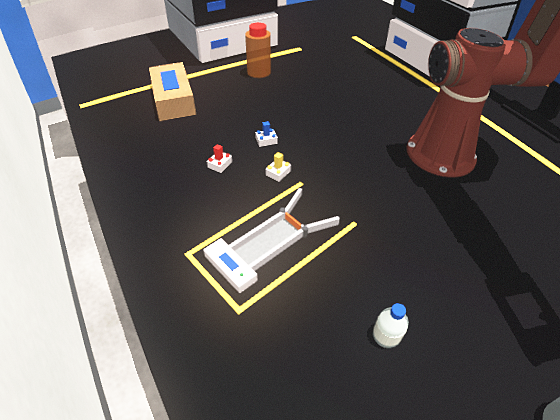

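View pics/side.png

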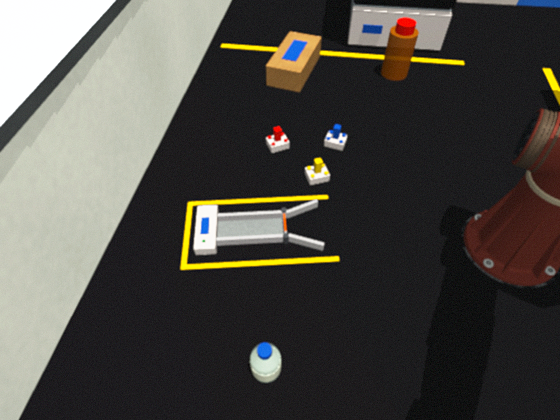

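The scene picture shows the blue carrier at about (265,134), with red at (218,160) and yellow at (278,168). The flap is at (293,221) and the end housing at (232,265). The side picture shows blue at (336,138), the flap at (286,226) and the housing's lane face at about (217,229).

```bash
cat > h.py <<'E'
import numpy as np, cv2
from station import *
from scipy.spatial.transform import Rotation as Ro
def ray(cam,px,obs=None):
    c=get_calibration(cam); K=np.array([[c["fx"],0,c["cx"]],[0,c["fy"],c["cy"]],[0,0,1]])
    p=cv2.undistortPoints(np.array(px,float).reshape(-1,1,2),K,c["D"]).reshape(-1,2)
    d=np.c_[p,np.ones(len(p))]
    if cam=="wrist":
        T=Ro.from_euler("xyz",obs["ee_rot"],degrees=True).as_matrix(); M=c["mount"]
        return T@M[:3,3]+obs["tcp_pos"], d@(T@M[:3,:3]).T
    return -c["R"].T@c["t"], d@c["R"]
def onz(cam,px,z,obs=None):
    o,d=ray(cam,px,obs); z=np.broadcast_to(z,len(d))
    return o+d*((z-o[2])/d[:,2])[:,None]
E
python3 - <<'E'
from h import *
np.set_printoptions(suppress=True,precision=1)
print(onz("scene",[(266,124),(218,148),(278,155),(293,221),(391,330)],[62,62,62,14,52]))
print(onz("side",[(337,127),(278,130),(318,161),(286,226),(216,230),(266,362)],[62,62,62,14,20,52]))
# walls ends
print("flap posts/housing side",onz("side",[(284,210),(286,241),(217,212),(216,243)],[26,26,22,22]))
E
```

```text
[[ 434.7 -300.2   62. ]
 [ 601.  -264.6   62. ]
 [ 474.3 -159.6   62. ]
 [ 536.5   23.9   14. ]
 [ 535.2  372.7   52. ]]
[[ 431.6 -299.7   62. ]
 [ 594.9 -263.2   62. ]
 [ 472.4 -155.6   62. ]
 [ 530.2   30.6   14. ]
 [ 694.3   71.4   20. ]
 [ 519.4  369.1   52. ]]
flap posts/housing side [[540.8  -8.6  26. ]
 [522.9  82.3  26. ]
 [705.   18.8  22. ]
 [684.3 109.2  22. ]]
```

Run:
```python
from h import *
np.set_printoptions(suppress=True,precision=2)
def look(name,pos,yaw):
    goto(pos,[180,0,yaw]); o=get_obs(); im=get_image("wrist")
    cv2.imwrite(f"pics/{name}.png",im[:,:,::-1]); np.save(f"{name}.npy",np.r_[o["tcp_pos"],o["ee_rot"]]); print(o["t"],o["tcp_pos"],o["ee_rot"],o["joint_pos"])
j=solve_ik([590,60,260],[180,0,193]); print(j, solve_ik([590,60,260],[180,0,13]))
look("w_int",[590,60,260],[13,193][abs((j if j is not None else [999]*6)[5])<100])
j=solve_ik([430,-290,200],[180,0,140]);print(j, solve_ik([430,-290,200],[180,0,-40]))
look("w_blue",[430,-290,200],[-40,140][j is not None and abs(j[5])<100])
```

```text
[  -0.97    7.3    95.21    0.     77.49 -103.97] [-0.97  7.3  95.21 -0.   77.49 76.03]Traceback (most recent call last):
  File "<stdin>", line 7, in <module>
TypeError: list indices must be integers or slices, not numpy.bool
```

Run:
```python
from h import *
np.set_printoptions(suppress=True,precision=2)
def look(name,pos,yaw):
    goto(pos,[180,0,yaw]); o=get_obs(); im=get_image("wrist")
    cv2.imwrite(f"pics/{name}.png",im[:,:,::-1]); np.save(f"{name}.npy",np.r_[o["tcp_pos"],o["ee_rot"]]); print(o["t"],o["tcp_pos"],o["ee_rot"],o["joint_pos"])
look("w_int",[590,60,190],103)
look("w_blue",[430,-270,190],60)
```

```text
3.175 [589.94  60.96 190.08] [179.99  -0.02 103.08] [ -0.89  10.75  99.01   0.02  70.23 -13.97]
4.6 [ 430.58 -269.4   190.09] [179.98  -0.03  60.07] [-39.97   0.36 110.31   0.03  69.32 -10.05]
```

View pics/w_int.png

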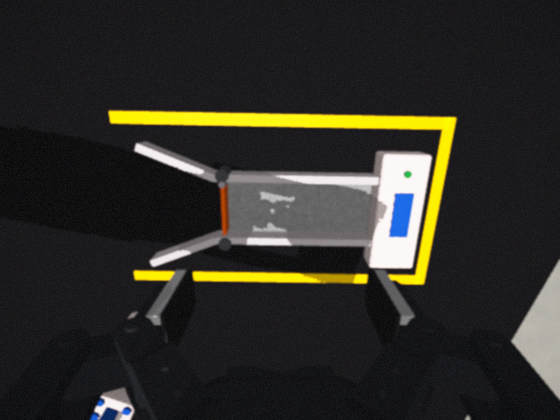

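View pics/w_blue.png

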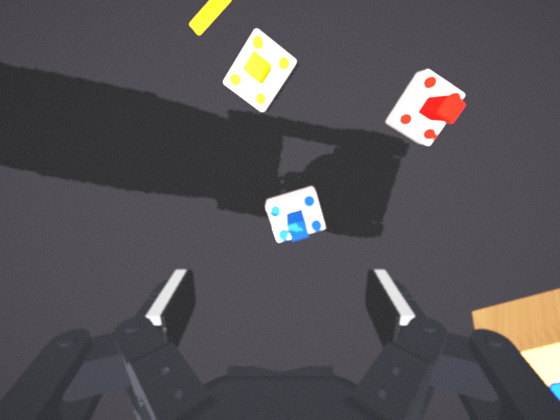

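The w_int picture shows the hinge posts at (222,175) and (225,244). The lane walls run right to the housing face at about x=376. In w_blue the blue block's corners are about (266,202), (316,187), (326,229) and (280,244), with caps at (276,211), (309,201), (316,226) and (285,235).

Run:
```python
from h import *
np.set_printoptions(suppress=True,precision=1)
f=lambda n:(lambda v:{"tcp_pos":v[:3],"ee_rot":v[3:]})(np.load(n+".npy"))
ang=lambda a,b:np.degrees(np.arctan2(*(b-a)[[1,0]]))
P=onz("wrist",[(222,175),(225,244),(230,178),(375,180),(230,241),(370,243),(378,155),(372,265)],[26,26,22,22,22,22,28,28],f("w_int"))
print(P[:2],P[:2].mean(0),"post dir-90",ang(P[1],P[0])-90,"walls",ang(P[2],P[3]),ang(P[4],P[5]),"hous",ang(P[7],P[6])-90)
m=P[:2].mean(0); print("hous dist",np.linalg.norm((P[6]+P[7])/2-m), "post gap",np.linalg.norm(P[0]-P[1]),"lane mid dir",ang(m,(P[6]+P[7])/2),ang((P[2]+P[4])/2,(P[3]+P[5])/2))
for z,c in ((24,[(266,202),(316,187),(326,229),(280,244)]),(28,[(276,211),(309,201),(316,226),(285,235)])):
    Q=onz("wrist",c,z,f("w_blue")); print(Q.mean(0),ang(Q[0],Q[1]),ang(Q[3],Q[2]),ang(Q[0],Q[3]),ang(Q[1],Q[2]),[np.linalg.norm(Q[i]-Q[i-1]) for i in range(4)])
```

```text
[[527.7  66.6  26. ]
 [544.   -9.9  26. ]] [535.8  28.4  26. ] post dir-90 12.011914170180262 walls 12.303261015160405 12.232278814699313 hous 15.930995245820768
hous dist 162.45669985015232 post gap 78.26125832509967 lane mid dir 12.33207372857721 12.267135199290083
[ 434.2 -301.6   24. ] -12.580633197740134 -10.230631438862277 -102.98452860894169 -104.79459488084888 [np.float64(51.59774541728821), np.float64(55.53215279841679), np.float64(49.417826517107855), np.float64(54.03224441702987)]
[ 432.9 -302.4   28. ] -12.192763679664125 -12.391532967461446 -100.5552157872564 -103.24837325016159 [np.float64(29.495754024258893), np.float64(36.694778930766695), np.float64(29.611218058420356), np.float64(35.30657758699415)]
```

Run:
```python
from h import *
np.set_printoptions(suppress=True,precision=2)
R=[180,0,77.7]
goto([433.5,-301.8,110],R); move_l([433.5,-301.8,37],speed=80)
o=get_obs(); print(o["tcp_pos"],o["wrist_force"])
grip(10,40); o=get_obs(); print(o["grip_width"],o["grip_force"],o["tcp_pos"],o["wrist_force"])
move_l([433.5,-301.8,130],speed=120)
c,s=np.cos(np.radians(12.3)),np.sin(np.radians(12.3)); O=np.array([535.8,28.4]); L=lambda x,y:list(O+[c*x-s*y,s*x+c*y])
print(L(-60,-1)); goto(L(-60,-1)+[125],[180,0,102.3])
o=get_obs(); print(o["t"],o["grip_width"],o["grip_force"],o["tcp_pos"],o["ee_rot"],o["wrist_force"])
np.save("w_m.npy",np.r_[o["tcp_pos"],o["ee_rot"]])
a=get_image("wrist"); b=get_image("side")
cv2.imwrite("pics/m.png",np.vstack([a[:,:,::-1],cv2.resize(b[90:300,150:430,::-1],(560,420))])[:,:].copy()); 
im=cv2.imread("pics/m.png"); cv2.imwrite("pics/m.png",cv2.resize(np.hstack([im[:420],im[420:]]),(800,300)))
```

```text
[ 433.96 -302.26   37.51] [-0.05 -0.27  0.34]
17.33368190771186 45.18014073371887 [ 433.48 -301.78   37.13] [-0.52 -0.05  1.99]
[np.float64(477.39029592015913), np.float64(14.64113124906614)]
8.9167 17.092292776408506 44.83983814716339 [477.64  13.86 124.95] [180.     0.04 102.26] [-0.16  0.19 -1.72]
```

View pics/m.png

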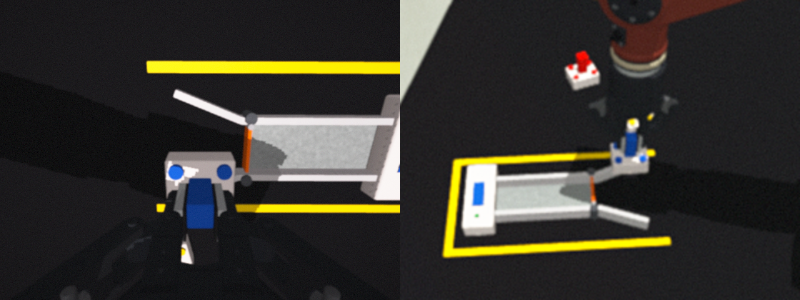

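The carrier is held upright over the mouth, the flap is shut, and the hinge posts show at about (350,165) and (344,253) in the full wrist picture. Next I check those against the estimate, lower and slide.

Run:
```python
from h import *
np.set_printoptions(suppress=True,precision=2)
v=np.load("w_m.npy"); P=onz("wrist",[(350,165),(345,253)],26,{"tcp_pos":v[:3],"ee_rot":v[3:]}); m=P.mean(0)[:2]; print(P,m)
O=np.array([535.8,28.4])
if np.linalg.norm(m-O)>8: raise SystemExit("mismatch")
O=(O+m)/2
c,s=np.cos(np.radians(12.3)),np.sin(np.radians(12.3)); L=lambda x,y,z:list(O+[c*x-s*y,s*x+c*y])+[z]
np.save("O.npy",O)
def st(k): o=get_obs(); print(k,round(o["t"],2),o["tcp_pos"],o["grip_width"],o["wrist_force"])
move_l(L(-60,-1,60),speed=100); move_l(L(-60,-1,37.4),speed=40); wait(.4); st("mouth")
get_image("side"); print([(d["score"],d["extent"]) for d in spot_in("flap","side")])
for x in (-20,5,25,50,80,112): move_l(L(x,-1,37.4),speed=60); st(x)
wait(.5); a=get_image("wrist"); b=get_image("side")
cv2.imwrite("pics/n.png",cv2.resize(np.hstack([a,cv2.resize(b[90:300,150:430],(560,420))])[:,:,::-1],(800,300)))
```

```text
[[525.18  65.75  26.  ]
 [543.24 -10.59  26.  ]] [534.21  27.58]
mouth 10.93 [476.59  14.21  37.27] 17.359648085015728 [-0.09 -0.73 -1.85]
[(0.57, [284.6, 230.0, -1.0, 6.2]), (0.27, [259.9, 234.2, 151.2, 71.3])]
-20 11.85 [512.59  22.06  37.39] 17.181378738279637 [-10.39  -3.77   9.83]
5 12.42 [541.51  28.01  37.58] 17.021343673480633 [ 1.51 -1.06 -1.16]
25 12.9 [560.06  32.51  37.3 ] 17.374602256307742 [ 0.62 -1.03 -1.46]
50 13.47 [584.44  37.75  37.26] 17.146472475083648 [ 1.14 -0.74 -1.89]
80 14.12 [613.75  44.08  37.26] 17.179361261350795 [ 0.5  -1.68 -0.87]
112 14.8 [644.74  51.06  37.18] 17.050638630335847 [ 0.43 -0.09 -0.97]
```

View pics/n.png

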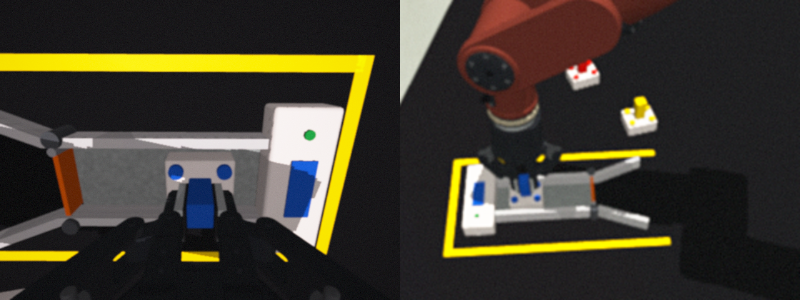

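The flap is shut behind the carrier, which sits in the bay. Now I release it and retract.

Run:
```python
from h import *
np.set_printoptions(suppress=True,precision=2)
p=get_obs()["tcp_pos"]
move_l([p[0],p[1],36.9],speed=20); grip(60); wait(.2); move_l([p[0],p[1],180],speed=120); wait(.3)
o=get_obs(); print(o["t"],o["tcp_pos"],o["wrist_force"])
a=get_image("wrist"); b=get_image("side")
cv2.imwrite("pics/f.png",cv2.resize(np.hstack([a,cv2.resize(b[90:300,150:430],(560,420))])[:,:,::-1],(800,300)))
```

```text
17.975 [644.26  50.87 179.39] [ 0.16 -0.75  0.1 ]
```

View pics/f.png

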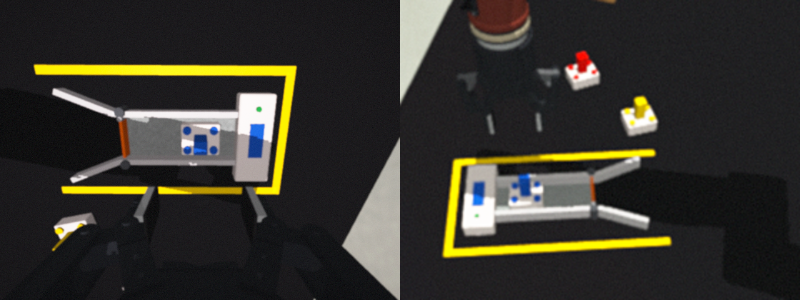

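The carrier stands upright in the bay at about (200,140), the flap is shut at (125,138), and the gripper is clear.

```bash
python3 -c "
from station import *
print(sign_off())"
```

```text
the job is handed in; nothing more can be done
None
```

The blue carrier was slid through the flap and left upright in the bay with the flap shut behind it, red and yellow look unmoved and I never went near the bottle, and the job is handed in at about 18 s (no verdict was returned).

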